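# Reset a solder reel stand for a smaller reel

## Task

We are changing to a smaller solder reel: lift the big reel off the post of the reel stand and set it down flat in the open steel tray, without dropping it. Then push the stiff black stop fork along the stand towards the bare post until its tooth lines up with the tooth of the index clip, without running past it. Leave the tin, the circuit board and the small reel where they are.

Things in the scene. Friction and masses are not known exactly. Their poses are not given: they have to be found in the camera images.
- stand: Reel stand, fixed: an aluminium deck 130 (x) x 270 (y) x 16 mm; origin at the centre of its underside, on the table. A 12 mm steel post stands on it at stand-frame (0, +90 mm). The stop fork slides along the stand's y axis, +y towards the post. The stand lies roughly along world y, turned by up to 0.35 rad.
- post_top (a point): Top end of the upright post, on its axis, 67 mm above the table and 51 mm above the deck.
- fork (a joint): Travel of the stiff stop fork towards the post, m: 0 rearmost, 0.115 end stop; starts at 0 to 0.035. The fork's centre is at stand-frame (0, -52.5 mm + travel). About 7 N of dry friction; it does not coast. A black block 92 (x) x 95 (y) mm, 16.5 to 48.5 mm above the table, too wide to grasp; its flat rear face, 47.5 mm behind its centre, is pushed. The reel on the post bars its way to the mark.
- fork_tooth (a point): Outer end of the steel tooth, 4 mm wide along y, on the fork's +x side, midway along the fork's length, 32 mm above the table. It moves with the fork; axes as the stand's. The fork's front has a notch 32 mm wide and 35 mm deep, which lets it pass the post.
- clip: Index clip, fixed on the deck's +x margin, off the fork's path: a brass block 11 x 20 x 14 mm with a 4 mm wide tooth facing the fork. Origin at its underside on the tooth's centre line, axes as the stand's. The fork is on the mark when fork_tooth has the same stand-frame y as this origin (at a fork travel of 0.075 to 0.103, different each time).
- reel: Big solder reel, on the post, standing on the deck: two grey flanges of 62 mm diameter, 6 mm thick, wound metal of 52 mm diameter between them, height 42 mm, bore 16 mm, 0.18 to 0.35 kg. Origin at the centre of its underside, z up along the bore. The post stands 9 mm out of its top: it comes off once raised over 51 mm. It can be gripped across the top flange.
- tray: Open, square, shallow steel tray, fixed, 140 x 140 x 18 mm outside, walls and floor 3 mm; origin at the centre of its underside. On the robot's left or right.
- tin: Closed round tin, diameter 76 mm, 32 mm high, origin under its centre. Bystander, on the side opposite the tray.
- board: Circuit board in its wooden carrier, 70 x 100 mm, about 18 mm high, origin under its centre. Bystander beyond the stand.
- small_reel: The next, smaller reel, diameter 38 mm, 26 mm high, standing beyond the stand, origin under its centre. Bystander.

How it is judged:
On the way, in this order (a step that is already met when the one before it is completed fails the run):
1. the big reel stands flat in the tray, let go (z of reel in the frame of tray below 0.008 m and horizontal distance between reel and tray below 0.06 m and angle between reel's own z axis and vertical below 0.1 rad and contact force between the fingers and reel below 0.05 N), for 0.2 s.
2. the fork's tooth is in line with the clip's tooth (y of fork_tooth in the frame of clip between -0.003 and 0.003 m), for 0.2 s.
At the end, for the whole second after the job is handed in: The big reel stands flat (within 0.1 rad) and still on the tray's floor, and the fork's tooth is in line with the clip's tooth to within 3 mm either way (all of step 2 and z of reel in the frame of tray below 0.008 m and horizontal distance between reel and tray below 0.06 m and angle between reel's own z axis and vertical below 0.1 rad and linear speed of reel below 0.02 m/s); the robot touches nothing.
It fails at once if the fork runs more than 3 mm past the mark (y of fork_tooth in the frame of clip above 0.003 m).
It fails at once if the big reel is let go in the air: clear of the post and its underside more than 25 mm above the table (contact force between the fingers and reel below 0.01 N and z of reel in the frame of stand above 0.025 m and horizontal distance between reel and post_top above 0.02 m).
It fails at once if the tin, the board or the small reel is moved by more than 20 mm (distance of any of tin, board, small_reel from where it was at the start of the episode above 0.02 m).
It also fails if it takes over 64 s, if anything falls off the work surface, if the arm or the gripper's body presses on something with over 40 N, if the wrist force passes 120 N, or if a joint passes its speed limit or range.

## Robot

A 6-joint arm with a two-finger parallel gripper is mounted at the origin on the work surface. World frame = base frame: x ahead of the robot, y to its left, z up, the work surface at z = 0. Lengths are in m, angles in rad, forces in N, time in s.
With the tool pointing down it reaches from about 0.425 to 0.95 m from the base axis. Payload 3.5 kg.
Tool frame: the origin (TCP) lies at the very end of the fingers, on their centre line; the grasp point (between the pads) lies 19 mm behind it; z points along the fingers, y is the direction in which the jaws open and shut (so a half turn about z gives the same grasp; the last joint's range is limited). The gripper opens to 85 mm and grips with 20 to 120 N. Pads are 22 mm wide; open, the fingers measure 114 mm over their backs; the gripper's body (76 mm by 85 mm) begins 54 mm behind the grasp point. The pads swing forward as they close: fully open they stand 13 mm farther back than shut.
Start: joints at [-0.15, 0.286, 1.577, -0, 1.279, -0.15], TCP at [0.675, 0, 0.231] pointing down, gripper open.
Joint ranges: [-2.77, 2.77], [-0.9, 2.22], [0.21, 2.48], [-1.53, 4.67], [0.24, 2.81], [-2.84, 2.84]. Speed limits (rad/s): [2.79, 2.79, 3.14, 3.14, 3.14, 3.14].

## Interface

Orientations are given as a unit quaternion [w, x, y, z].
In Python, from plant import * gives the robot as it stands.
- The arm moves only by the tool jog_arm, never from a script. Its argument "motion" is text: rows parted by semicolons, each of 7 numbers parted by spaces: the closure, from -1 (fully open) to 1 (shut), then the shift along the tool's x, y, z in mm, then the turn, a rotation vector about the tool's x, y, z in degrees. A call has 1 to 12 rows; each row shifts and turns the pose as measured when the row begins, along the tool's axes as they then stand; what a row does not reach is not made up. A row lasts 1/10 s, in which the tool goes at most 50 mm and 8.59 degrees, less where a joint would pass 70% of its speed; a pose out of reach is approached as far as the arm can. A call is refused whole if a number of a shift passes 50 or a number of a turn 8.59, either way. A call with a gripper value outside its range is refused whole. The fingers move at their own pace and stop on an object; "squeeze" is the grip in N (left out, the last holds). Time passes only in rows, so rows that do not move let the fingers close. It gives the time, the measured TCP pose, the force and the opening at its end, in the units of the state.
- sense(): the state, without advancing time (a new reading comes with each control period).
- grab_frame(name): name is "scene" or "side" or "wrist"; returns a dict with "pixels" (384x512x3 uint8, red, green, blue), "intrinsics" (3x3 intrinsics, pixels), "k1" (the pictures are not rectified: a ray, as slopes to the right and down, at radius r is drawn at 1 + k1 r^2 times it, then the intrinsics apply), "world_to_cam" (4x4, takes a point from world to camera coordinates); the wrist camera has in their place "T_tool_cam" (4x4, takes a point from camera to tool coordinates, whose origin is the TCP and whose axes are the flange's). Camera axes: x right, y up, looking along -z (the intrinsics and any distortion apply to the point x, -y, -z); pixel columns grow to the right and rows downward; lengths in m; the calibration is good to about 2 mm. A picture is of the moment at which its call begins: read the wrist's pose just before it. There is no depth.
- hand_in(): hands the job in, once; it reports no verdict.
The state is a dict: "clock": time; "joints": joint angles; "qd": joint speeds; "tau": joint torques, N m; "ee_pos": TCP position; "tcp_rot": TCP orientation; "wrist_force": force on the tool from outside, world axes, zero at the start; "wrist_torque": the same for the moment, N m; "width": finger opening in m.
Only numpy, scipy, OpenCV 4.12 (cv2) and the standard library are available. Lean on these libraries where they do the work, as an engineer would, in place of code of your own. Each camera call takes 0.05 s, during which the arm holds its last target.

## Working session

There is one attempt and no reset: what is moved stays moved. The work goes in short steps, Python scripts to look and compute and a tool call to move; the robot and the scene stay as the last step left them, time stands still between calls to the robot, and variables do not carry over. Pictures are saved under pics/ and viewed, and the job is handed in when it is done.

Besides the shell and the picture viewer there is one more tool, called after "Request:" as name(argument=value, ...) on one line, values as JSON. jog_arm: Moves the arm, as the interface text tells. Its arguments: {"type":"object","properties":{"motion":{"type":"string"},"squeeze":{"type":"number"}},"required":["motion"]}

```bash
mkdir -p pics; ls; python3 - <<'E'
from plant import *
import cv2, numpy as np
print(sense())
for n in ["scene","side","wrist"]:
    f=grab_frame(n); cv2.imwrite(f"pics/a_{n}.png",f["pixels"][:,:,::-1])
    print(n,{k:np.round(v,4).tolist() for k,v in f.items() if k!="pixels"})
E
```

```text
pics
{'clock': 0.0, 'joints': array([-1.49984911e-01,  2.87181160e-01,  1.57817654e+00,  1.07259080e-05,
        1.27861552e+00, -1.49998821e-01]), 'qd': array([-0.00061275,  0.00129487,  0.00137868, -0.00215316,  0.00107322,
        0.00107993]), 'tau': array([-1.79628755e-04, -4.05981302e+01, -2.92628127e+01, -1.54224781e-04,
        5.81841552e-03,  3.74769741e-06]), 'ee_pos': array([6.74339673e-01, 1.42155719e-04, 2.29937109e-01]), 'tcp_rot': array([-9.61022636e-04,  7.07102459e-01,  7.07110102e-01, -7.02306155e-04]), 'wrist_force': array([-0.82774038,  0.26172677,  0.0654185 ]), 'wrist_torque': array([-0.04719862,  0.0080936 , -0.0105997 ]), 'width': 0.08572774583462241}
scene {'intrinsics': [[398.823, 0.0, 246.4239], [0.0, 398.823, 191.3713], [0.0, 0.0, 1.0]], 'k1': -0.0553, 'world_to_cam': [[0.2796, 0.9601, 0.0023, -0.1585], [-0.8165, 0.2365, 0.5266, 0.4527], [0.5051, -0.1491, 0.8501, -1.3545], [0.0, 0.0, 0.0, 1.0]]}
side {'intrinsics': [[366.1555, 0.0, 256.1343], [0.0, 366.1555, 190.8118], [0.0, 0.0, 1.0]], 'k1': 0.0109, 'world_to_cam': [[-0.8635, -0.5043, 0.0119, 0.5359], [0.3509, -0.5834, 0.7325, -0.2559], [-0.3624, 0.6366, 0.6807, -0.7017], [0.0, 0.0, 0.0, 1.0]]}
wrist {'intrinsics': [[288.3019, 0.0, 253.7547], [0.0, 288.3019, 188.1151], [0.0, 0.0, 1.0]], 'k1': -0.0007, 'T_tool_cam': [[0.0013, 0.9467, 0.3221, 0.0826], [1.0, -0.0015, 0.0001, -0.0002], [0.0006, 0.3221, -0.9467, -0.1426], [0.0, 0.0, 0.0, 1.0]]}
```

View pics/a_scene.png

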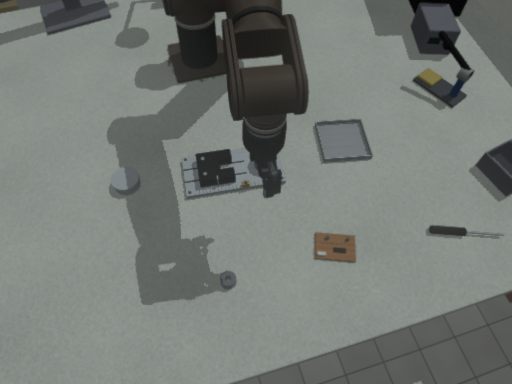

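View pics/a_side.png

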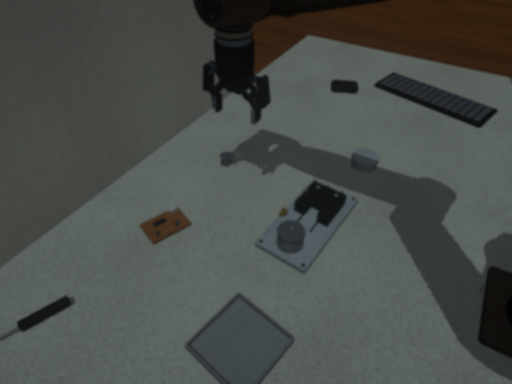

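View pics/a_wrist.png

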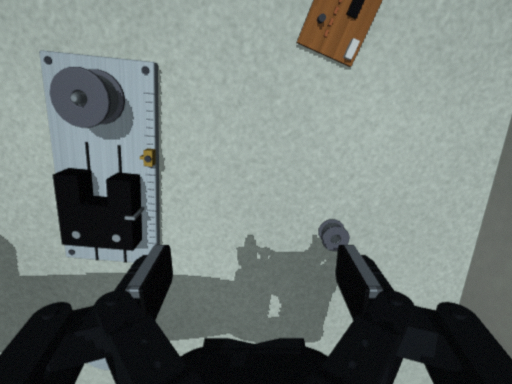

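```bash
cat > h.py <<'E'
import numpy as np, cv2
from scipy.spatial.transform import Rotation as R
def cam(f,s=None):
    "returns cam origin and R (cam->world)"
    if "world_to_cam" in f: T=np.linalg.inv(np.array(f["world_to_cam"]))
    else:
        q=s["tcp_rot"]; T=np.eye(4); T[:3,:3]=R.from_quat([q[1],q[2],q[3],q[0]]).as_matrix(); T[:3,3]=s["ee_pos"]; T=T@np.array(f["T_tool_cam"])
    return T
def proj(P,f,T):
    P=np.atleast_2d(P); c=(np.linalg.inv(T)@np.c_[P,np.ones(len(P))].T).T
    u=c[:,0]/-c[:,2]; v=-c[:,1]/-c[:,2]; r2=u*u+v*v; k=1+f["k1"]*r2
    K=np.array(f["intrinsics"]); return np.c_[K[0,0]*u*k+K[0,2],K[1,1]*v*k+K[1,2]]
def unproj(px,z,f,T):
    K=np.array(f["intrinsics"]); out=[]
    for p in np.atleast_2d(px):
        d=np.array([(p[0]-K[0,2])/K[0,0],(p[1]-K[1,2])/K[1,1]]); s=d.copy()
        for _ in range(20): s=d/(1+f["k1"]*(s@s))
        w=T[:3,:3]@np.array([s[0],-s[1],-1]); o=T[:3,3]
        out.append(o+w*(z-o[2])/w[2])
    return np.array(out)
E
python3 - <<'E'
from plant import *
from h import *
import pickle
D={}
for n in ["side","wrist","scene"]:
    s=sense(); f=grab_frame(n); D[n]=(f,s)
pickle.dump(D,open("a.pkl","wb"))
w=D["wrist"][0]["pixels"][:,:,::-1]
cv2.imwrite("pics/b_w.png",cv2.resize(w[40:280,20:180],None,fx=2.5,fy=2.5,interpolation=cv2.INTER_CUBIC)*1)
w=D["side"][0]["pixels"][:,:,::-1]
c=cv2.resize(w[140:384,180:370],None,fx=3,fy=3,interpolation=cv2.INTER_CUBIC)
c=cv2.resize(w[170:384,170:370],None,fx=2.8,fy=2.8,interpolation=cv2.INTER_CUBIC)
cv2.imwrite("pics/b_s.png",cv2.convertScaleAbs(c,alpha=1.5))
E
```

```text
(no output)
```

View pics/b_w.png

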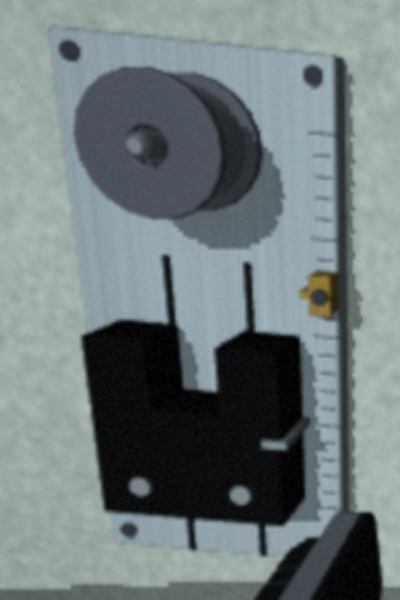

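View pics/b_s.png

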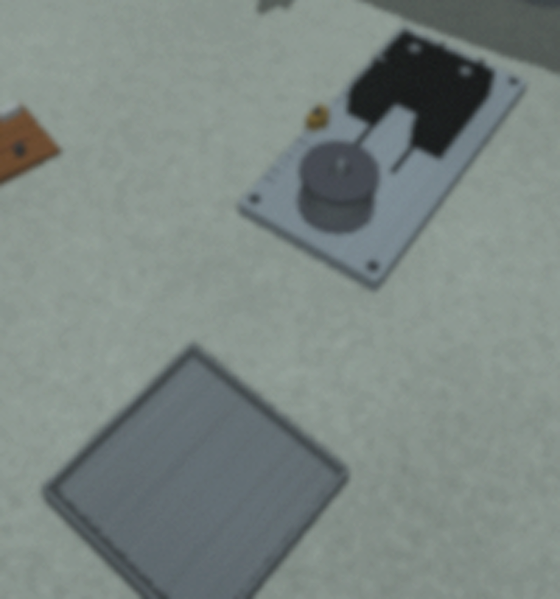

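```bash
python3 - <<'E'
from h import *
import pickle
from scipy.optimize import least_squares
np.set_printoptions(precision=4,suppress=True)
D=pickle.load(open("a.pkl","rb"))
fw,sw=D["wrist"]; fs,ss=D["side"]; Tw=cam(fw,sw); Ts=cam(fs)
W=np.array([[50,27],[335,57],[115,542],[135,143]])/2.5+[20,40]
Wp=np.array([[-65,135,16],[65,135,16],[-65,-135,16],[0,90,67]])/1e3
S=np.array([[240,208],[375,288],[525,85],[341,163]])/2.8+170
Sp=np.array([[65,135,16],[-65,135,16],[-65,-135,16],[0,90,67]])/1e3
print(unproj(W[:3],.016,fw,Tw));print(unproj(W[3:],.067,fw,Tw));print(unproj(S[:3],.016,fs,Ts));print(unproj(S[3:],.067,fs,Ts))
def X(p,P): 
    c,s=np.cos(p[2]),np.sin(p[2]); return np.c_[P[:,0]*c-P[:,1]*s+p[0],P[:,0]*s+P[:,1]*c+p[1],P[:,2]]
for ws,ww in((0,1),(1,0),(1,1)):
    g=lambda p:np.r_[ww*(proj(X(p,Wp),fw,Tw)-W).ravel(),ws*(proj(X(p,Sp),fs,Ts)-S).ravel()]
    r=least_squares(g,[.55,0,0]);print(r.x,r.fun)
print("post",X(r.x,np.array([[0,.09,.067]])))
t=np.array([[193,346],[348,472],[45,490]])/2.8+170
t=unproj(t,.018,fs,Ts);print(t,"tray c",(t[1]+t[2])/2,np.linalg.norm(t[0]-t[1]),np.linalg.norm(t[0]-t[2]))
# clip and tooth, wrist
print("clip",unproj(np.array([[302,295]])/2.5+[20,40],.025,fw,Tw),"tooth",unproj(np.array([[307,424]])/2.5+[20,40],.032,fw,Tw))
E
```

```text
[[ 0.4327  0.1243  0.016 ]
 [ 0.5601  0.112   0.016 ]
 [ 0.4064 -0.1428  0.016 ]]
[[0.4917 0.0756 0.067 ]]
[[ 0.553   0.1182  0.016 ]
 [ 0.4288  0.1318  0.016 ]
 [ 0.4039 -0.1345  0.016 ]]
[[0.4885 0.0765 0.067 ]]
[ 0.4835 -0.0154 -0.0952] [-1.2054 -0.8667  0.7426 -0.8356 -0.2365  0.4946  0.5908  1.4028 -0.
 -0.      0.     -0.      0.     -0.     -0.     -0.    ]
[ 0.4797 -0.01   -0.09  ] [-0.     -0.     -0.     -0.     -0.     -0.     -0.     -0.     -1.5081
 -0.524   1.0205 -0.1887  0.9099 -0.8306 -0.3694  1.0677]
[ 0.4829 -0.0148 -0.0948] [-1.9018 -1.349   0.1085 -1.3568 -0.699   0.1993 -0.1474  0.8685 -1.7553
 -2.7696  0.2957 -2.5722  0.5355 -2.2478 -0.84   -1.0589]
post [[0.4914 0.0748 0.067 ]]
[[0.5183 0.243  0.018 ]
 [0.3846 0.2691 0.018 ]
 [0.5439 0.3767 0.018 ]] tray c [0.4642 0.3229 0.018 ] 0.1363020859520468 0.13619971453501334
clip [[0.5348 0.0032 0.025 ]] tooth [[ 0.5317 -0.0627  0.032 ]]
```

Request:
jog_arm(motion="-1 19 -46 8 0 0 1.35; -1 19 -46 8 0 0 1.35; -1 19 -46 8 0 0 1.35; -1 19 -46 8 0 0 1.35; -1 0 0 0 0 0 0")

```text
clock: 0.8
ee_pos: [0.4894, 0.0826, 0.1924]
tcp_rot: [-0.003, 0.742, 0.671, -0.003]
wrist_force: [-0.3, -1.0, 0.2]
width: 0.0855
```

```bash
cat > st.py <<'E'
from plant import *
from h import *
def show(s):
    q=s["tcp_rot"]; M=R.from_quat([q[1],q[2],q[3],q[0]]).as_matrix()
    print("t",round(s["clock"],2),"tcp",np.round(s["ee_pos"]*1e3,1),"toolx",np.round(M[:,0],4),"toolz",np.round(M[:,2],4),"F",np.round(s["wrist_force"],1),"w",round(s["width"]*1e3,1))
    return M
E
python3 - <<'E'
from st import *
import pickle
s=sense(); show(s); f=grab_frame("wrist"); pickle.dump((f,s),open("c.pkl","wb"))
cv2.imwrite("pics/c.png",cv2.resize(f["pixels"][:,:,::-1],(768,576),interpolation=cv2.INTER_CUBIC))
E
```

```text
t 0.8 tcp [489.4  82.6 192.4] toolx [ 1.008e-01  9.949e-01 -2.000e-04] toolz [-8.9e-03  7.0e-04 -1.0e+00] F [-0.3 -1.   0.2] w 85.5
```

View pics/c.png

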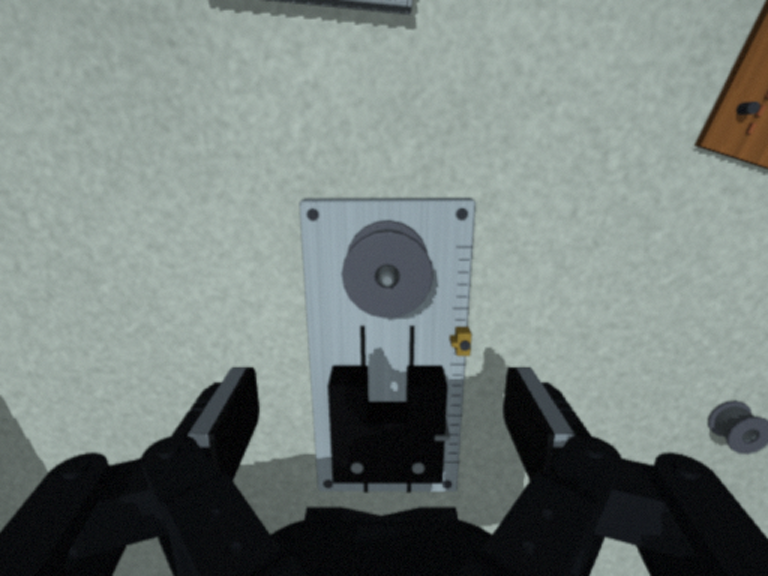

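```bash
python3 - <<'E'
from h import *
import pickle
f,s=pickle.load(open("c.pkl","rb"))
p=f["pixels"][:,:,::-1]
cv2.imwrite("pics/c1.png",cv2.convertScaleAbs(cv2.resize(p[125:225,190:325],None,fx=5.9,fy=5.9,interpolation=cv2.INTER_CUBIC),alpha=1.4))
cv2.imwrite("pics/c2.png",cv2.convertScaleAbs(cv2.resize(p[210:335,205:325],None,fx=4.8,fy=4.8,interpolation=cv2.INTER_CUBIC),alpha=1.6))
E
```

```text
(no output)
```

View pics/c1.png

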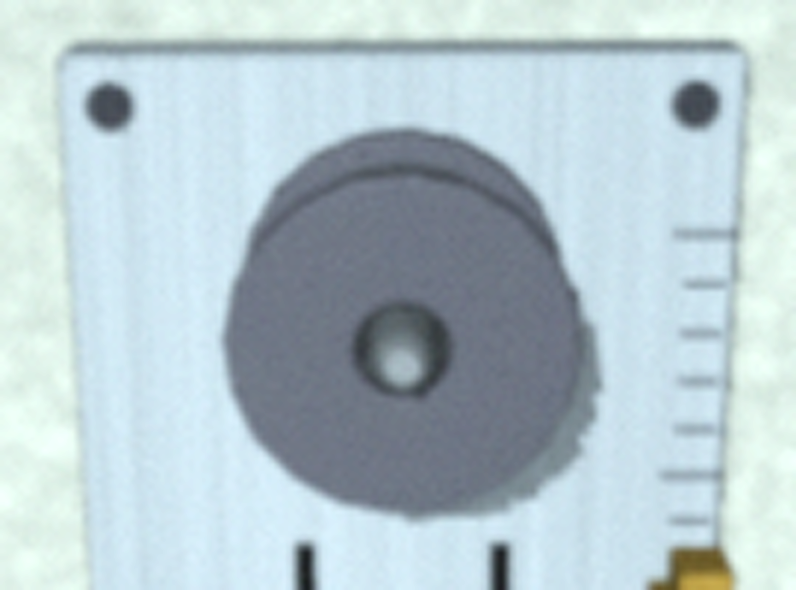

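View pics/c2.png

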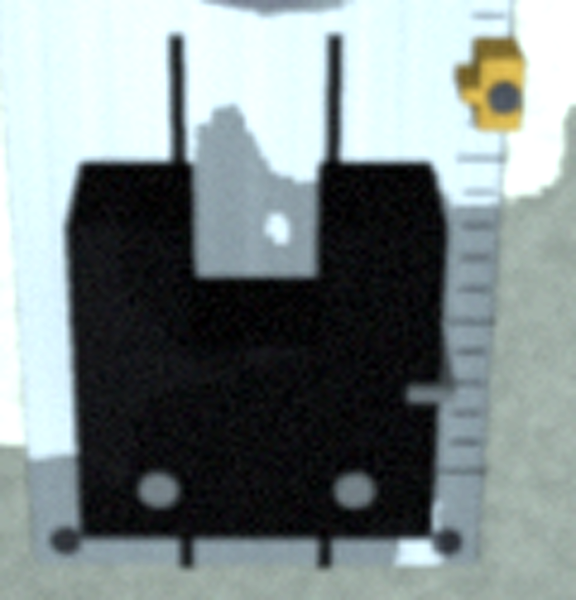

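```bash
python3 - <<'E'
from h import *
import pickle
from scipy.optimize import least_squares
np.set_printoptions(precision=4,suppress=True)
f,s=pickle.load(open("c.pkl","rb")); T=cam(f,s)
A=lambda p:np.array(p)/5.9+[190,125]
B=lambda p:np.array(p)/4.8+[205,210]
px=np.r_[A([[60,50],[747,50]]),B([[33,565],[478,565]])]
P=np.array([[-65,135,16],[65,135,16],[-65,-135,16],[65,-135,16]])/1e3
def X(p,P): 
    c,s=np.cos(p[2]),np.sin(p[2]); return np.c_[P[:,0]*c-P[:,1]*s+p[0],P[:,0]*s+P[:,1]*c+p[1],P[:,2]]
r=least_squares(lambda p:(proj(X(p,P),f,T)-px).ravel(),[.48,-.01,-.09]);print(r.x,r.fun)
print("post",X(r.x,np.array([[0,.09,0]])),"reel",unproj(A([[402,342]]),.058,f,T),"posttop",unproj(A([[405,370]]),.067,f,T))
def loc(w): 
    c,s_=np.cos(r.x[2]),np.sin(r.x[2]); d=w[:2]-r.x[:2]; return np.array([c*d[0]+s_*d[1],-s_*d[0]+c*d[1]])*1e3
print("clip tooth@.024",loc(unproj(B([[461,78]]),.024,f,T)[0]),"@.03",loc(unproj(B([[461,78]]),.030,f,T)[0]))
print("clip block top edges @.030",loc(unproj(B([[498,72]]),.03,f,T)[0]),loc(unproj(B([[498,131]]),.03,f,T)[0]))
print("tooth",loc(unproj(B([[450,385]]),.032,f,T)[0]),loc(unproj(B([[410,395]]),.05,f,T)[0]))
print("fork front/rear top@.0485",loc(unproj(B([[255,165]]),.0485,f,T)[0]),loc(unproj(B([[255,537]]),.0485,f,T)[0]),loc(unproj(B([[80,400]]),.0485,f,T)[0]),loc(unproj(B([[436,400]]),.0485,f,T)[0]))
E
```

```text
[ 0.4834 -0.015  -0.0953] [-0.9915  0.1553  1.0123 -0.1974 -0.1097 -0.0415  0.0703  0.3365]
post [[0.492  0.0746 0.    ]] reel [[0.4918 0.0761 0.058 ]] posttop [[0.4921 0.074  0.067 ]]
clip tooth@.024 [50.9712 26.3065] @.03 [49.9547 29.2762]
clip block top edges @.030 [58.8493 30.8919] [59.7667 14.8197]
tooth [ 51.0576 -58.8882] [ 38.1682 -47.6884]
fork front/rear top@.0485 [-0.2497 15.8747] [ -0.1871 -93.4422] [-43.9636 -50.6705] [ 44.906  -50.3684]
```

Request:
jog_arm(motion="-1 -7 3.3 5 -0.5 0 0; -1 0 0 35 0 0 0; -1 0 0 35 0 0 0; -1 0 0 30 0 0 0; -1 0 0 0 0 0 0", squeeze=50)

```text
clock: 1.35
ee_pos: [0.5076, 0.0694, 0.0924]
tcp_rot: [0.009, 0.743, 0.67, 0.008]
wrist_force: [-0.2, -0.2, -0.6]
width: 0.0854
```

```bash
python3 - <<'E'
from st import *
import pickle
s=sense(); M=show(s); f=grab_frame("wrist"); pickle.dump((f,s),open("d.pkl","wb"))
cv2.imwrite("pics/d.png",cv2.resize(f["pixels"][:,:,::-1],(768,576),interpolation=cv2.INTER_CUBIC))
E
```

```text
t 1.35 tcp [507.6  69.4  92.4] toolx [ 0.1028  0.9947 -0.0011] toolz [ 0.0243 -0.0036 -0.9997] F [-0.2 -0.2 -0.6] w 85.4
```

View pics/d.png

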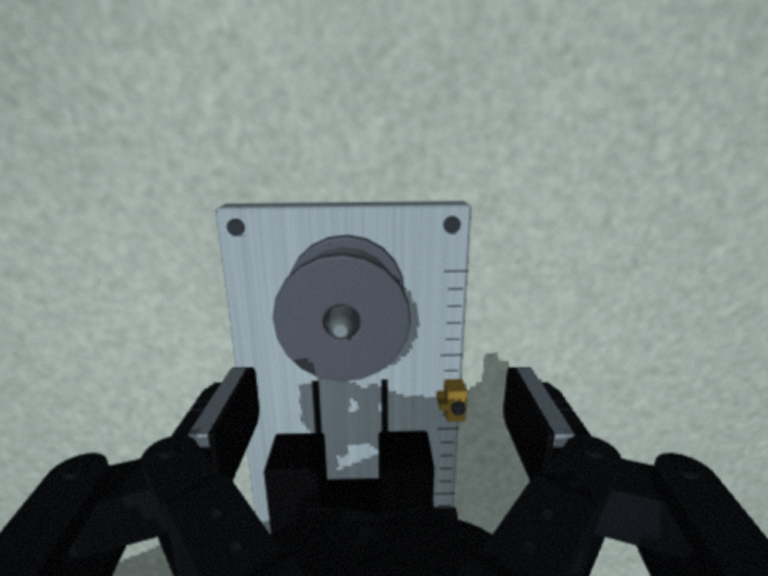

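Request:
jog_arm(motion="-1 4.3 -16 0 1.4 0 0; -1 0 0 0 0 0 0; -1 0 0 0 0 0 0")

```text
clock: 1.7
ee_pos: [0.4976, 0.0745, 0.0995]
tcp_rot: [0.004, 0.743, 0.669, 0.004]
wrist_force: [0.5, -0.9, 0.6]
width: 0.0853
```

```bash
python3 - <<'E'
from st import *
s=sense(); M=show(s)
E
```

```text
t 1.7 tcp [497.6  74.5  99.5] toolx [ 1.041e-01  9.946e-01 -6.000e-04] toolz [ 0.011  -0.0017 -0.9999] F [ 0.5 -0.9  0.6] w 85.3
```

Request:
jog_arm(motion="-1 0.3 -7 2 0.8 0 -0.3; -1 0 0 0 0 0 0")

```text
clock: 1.9
ee_pos: [0.4916, 0.0756, 0.0996]
tcp_rot: [0.0, 0.741, 0.672, 0.0]
wrist_force: [0.0, -0.6, -0.4]
width: 0.0852
```

Request:
jog_arm(motion="-1 0 0 15 0 0 0; -1 0 0 15 0 0 0; -1 0 0 0 0 0 0")

```text
clock: 2.2
ee_pos: [0.4931, 0.0758, 0.0713]
tcp_rot: [0.002, 0.741, 0.672, 0.002]
wrist_force: [-0.6, 1.2, 0.2]
width: 0.0853
```

```bash
python3 - <<'E'
from st import *
s=sense(); M=show(s)
E
```

```text
t 2.2 tcp [493.1  75.8  71.3] toolx [ 9.710e-02  9.953e-01 -2.000e-04] toolz [ 5.8e-03 -8.0e-04 -1.0e+00] F [-0.6  1.2  0.2] w 85.3
```

Request:
jog_arm(motion="-1 0 -1.5 11 0.4 0 0; -1 0 -0.5 11 0.2 0 0; -1 0 -0.5 11 0.2 0 0; -1 0 -0.5 9 0.2 0 0; -1 0 0 0 0 0 0")

```text
clock: 2.7
ee_pos: [0.4907, 0.0761, 0.0274]
tcp_rot: [-0.004, 0.741, 0.672, -0.004]
wrist_force: [-0.6, -0.6, 0.4]
width: 0.0853
```

```bash
python3 - <<'E'
from st import *
s=sense(); M=show(s)
for n in ("wrist","side"):
    f=grab_frame(n)
    p=f["pixels"][:,:,::-1]
    if n=="side": p=p[150:300,220:400]
    cv2.imwrite(f"pics/e_{n}.png",cv2.resize(p,(720,int(720*p.shape[0]/p.shape[1])),interpolation=cv2.INTER_CUBIC))
E
```

```text
t 2.7 tcp [490.7  76.1  27.4] toolx [ 9.680e-02  9.953e-01 -2.000e-04] toolz [-1.100e-02  9.000e-04 -9.999e-01] F [-0.6 -0.6  0.4] w 85.3
```

View pics/e_wrist.png

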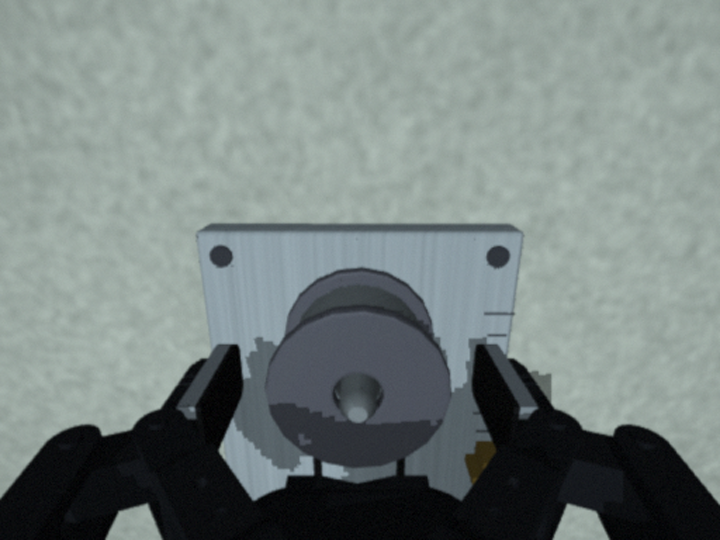

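View pics/e_side.png

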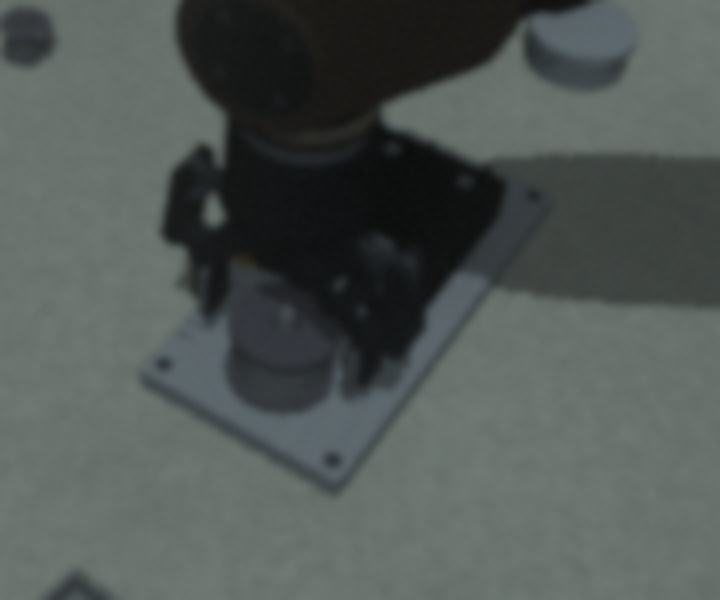

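Request:
jog_arm(motion="-1 0 1 0 -0.5 0 0; 0 0 0 0 0 0 0; 1 0 0 0 0 0 0; 1 0 0 0 0 0 0; 1 0 0 0 0 0 0; 1 0 0 0 0 0 0", squeeze=40)

```text
clock: 3.4
ee_pos: [0.4932, 0.0761, 0.0305]
tcp_rot: [0.001, 0.74, 0.672, 0.001]
wrist_force: [0.4, -1.4, -0.6]
width: 0.0602
```

```bash
python3 - <<'E'
from st import *
s=sense(); M=show(s)
E
```

```text
t 3.4 tcp [493.2  76.1  30.5] toolx [ 9.640e-02  9.953e-01 -1.000e-04] toolz [ 1.8e-03 -3.0e-04 -1.0e+00] F [ 0.4 -1.4 -0.6] w 60.2
```

Request:
jog_arm(motion="1 0 0 0 0 0 0; 1 0 0 -8 0 0 0; 1 0 0 -8 0 0 0; 1 0 0 0 0 0 0", squeeze=60)

```text
clock: 3.8
ee_pos: [0.4922, 0.0761, 0.0466]
tcp_rot: [-0.0, 0.74, 0.672, -0.0]
wrist_force: [0.3, 0.1, -2.2]
width: 0.0595
```

```bash
python3 - <<'E'
from st import *
s=sense(); M=show(s)
for n in ("wrist","side"):
    f=grab_frame(n)
    p=f["pixels"][:,:,::-1]
    if n=="side": p=p[150:300,220:400]
    cv2.imwrite(f"pics/f_{n}.png",cv2.resize(p,(640,int(640*p.shape[0]/p.shape[1])),interpolation=cv2.INTER_CUBIC))
E
```

```text
t 3.8 tcp [492.2  76.1  46.6] toolx [ 9.660e-02  9.953e-01 -1.000e-04] toolz [-4.e-04 -1.e-04 -1.e+00] F [ 0.3  0.1 -2.2] w 59.5
```

View pics/f_wrist.png

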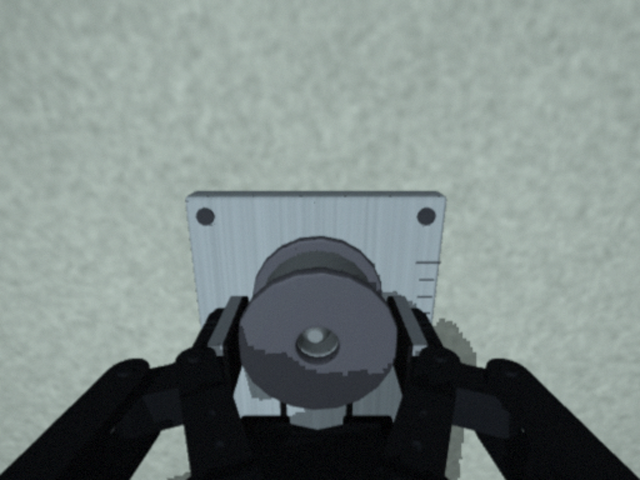

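View pics/f_side.png

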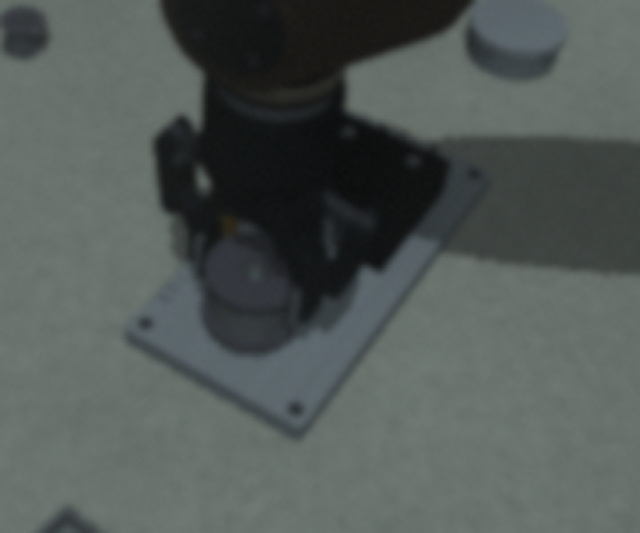

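Request:
jog_arm(motion="1 0 0 -10 0 0 0; 1 0 0 -12 0 0 0; 1 0 0 -12 0 0 0; 1 0 0 -12 0 0 0; 1 0 0 0 0 0 0")

```text
clock: 4.4
ee_pos: [0.4915, 0.0762, 0.0959]
tcp_rot: [-0.001, 0.74, 0.672, -0.001]
wrist_force: [1.1, -0.1, -3.0]
width: 0.0594
```

```bash
python3 - <<'E'
from st import *
s=sense(); M=show(s)
E
```

```text
t 4.4 tcp [491.5  76.2  95.9] toolx [ 9.660e-02  9.953e-01 -2.000e-04] toolz [-0.0018 -0.     -1.    ] F [ 1.1 -0.1 -3. ] w 59.4
```

Request:
jog_arm(motion="1 5 -1 -8 0 0 0; 1 12 -2 -8 0 0 0; 1 20 -4 0 0 0 0; 1 25 -5 0 0 0 0; 1 25 -5 0 0 0 0; 1 25 -5 0 0 0 0; 1 25 -5 0 0 0 0; 1 20 -4 0 0 0 0; 1 10 -2 0 0 0 0; 1 0 0 0 0 0 0")

```text
clock: 5.4
ee_pos: [0.4722, 0.2584, 0.1164]
tcp_rot: [-0.001, 0.74, 0.672, 0.0]
wrist_force: [-0.4, -0.3, -3.8]
width: 0.0588
```

```bash
python3 - <<'E'
from st import *
import pickle
s=sense(); M=show(s); f=grab_frame("wrist"); pickle.dump((f,s),open("g.pkl","wb"))
cv2.imwrite("pics/g.png",cv2.resize(f["pixels"][:,:,::-1],(768,576),interpolation=cv2.INTER_CUBIC))
E
```

```text
t 5.4 tcp [472.2 258.4 116.4] toolx [0.0962 0.9954 0.0018] toolz [-0.0017  0.002  -1.    ] F [-0.4 -0.3 -3.8] w 58.8
```

View pics/g.png

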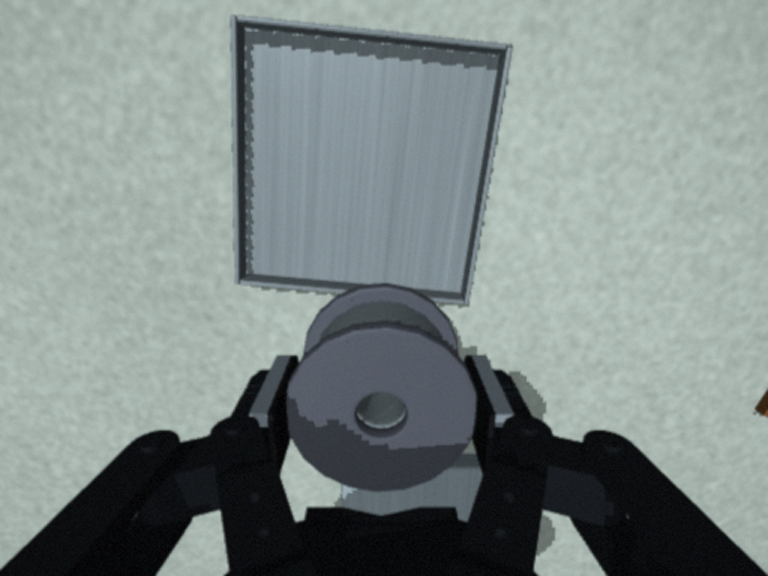

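```bash
python3 - <<'E'
from h import *
import pickle
np.set_printoptions(precision=4,suppress=True)
f,s=pickle.load(open("g.pkl","rb")); T=cam(f,s)
t=unproj(np.array([[233,17],[511,45],[468,303],[237,282]])/1.5,.018,f,T);print(t,t.mean(0))
print([np.linalg.norm(t[i]-t[i-1]) for i in range(4)])
# reel flange centre approx at height tcp+.0275
print(unproj(np.array([[382,406]])/1.5,s["ee_pos"][2]+.0275,f,T),s["ee_pos"])
E
```

```text
[[0.4131 0.4019 0.018 ]
 [0.5481 0.3768 0.018 ]
 [0.5227 0.2412 0.018 ]
 [0.3877 0.2672 0.018 ]] [0.4679 0.3218 0.018 ]
[np.float64(0.13709201516575842), np.float64(0.13729744690116516), np.float64(0.1379866624635603), np.float64(0.13749982177032422)]
[[0.4728 0.2609 0.1439]] [0.4722 0.2584 0.1164]
```

Request:
jog_arm(motion="1 14 -2.5 0 0 0 0; 1 20 -3 0 0 0 0; 1 20 -3 0 0 0 0; 1 8 -2 0 0 0 0; 1 0 0 0 0 0 2.5; 1 0 0 0 0 0 2.5; 1 0 0 0 0 0 0", squeeze=70)

```text
clock: 6.15
ee_pos: [0.4681, 0.3207, 0.1158]
tcp_rot: [-0.001, 0.772, 0.635, -0.001]
wrist_force: [0.3, -0.0, -2.8]
width: 0.059
```

```bash
python3 - <<'E'
from st import *
s=sense(); M=show(s)
E
```

```text
t 6.15 tcp [468.1 320.7 115.8] toolx [ 1.925e-01  9.813e-01 -8.000e-04] toolz [-3.7e-03 -1.0e-04 -1.0e+00] F [ 0.3 -0.  -2.8] w 59.0
```

Request:
jog_arm(motion="1 0 0 10 0 0 0; 1 0 0 12 0.1 0 0; 1 0 0 12 0.1 0 0; 1 0 0 12 0.1 0 0; 1 0 0 12 0.1 0 0; 1 0 0 12 0.1 0 0; 1 0 0 8 0 0 0; 1 0 0 0 0 0 0")

```text
clock: 6.95
ee_pos: [0.4662, 0.3186, 0.0284]
tcp_rot: [-0.005, 0.772, 0.636, -0.007]
wrist_force: [0.7, 0.4, -3.3]
width: 0.059
```

```bash
python3 - <<'E'
from st import *
s=sense(); M=show(s)
for n in ("wrist","side"):
    f=grab_frame(n)
    p=f["pixels"][:,:,::-1]
    if n=="side": p=p[230:384,150:335]
    cv2.imwrite(f"pics/i_{n}.png",cv2.resize(p,(640,int(640*p.shape[0]/p.shape[1])),interpolation=cv2.INTER_CUBIC))
E
```

```text
t 6.95 tcp [466.2 318.6  28.4] toolx [ 0.1921  0.9814 -0.004 ] toolz [-1.750e-02 -7.000e-04 -9.998e-01] F [ 0.7  0.4 -3.3] w 59.0
```

View pics/i_wrist.png

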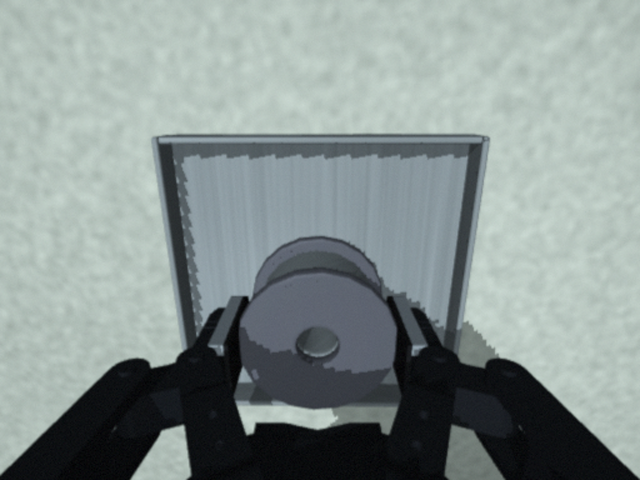

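View pics/i_side.png

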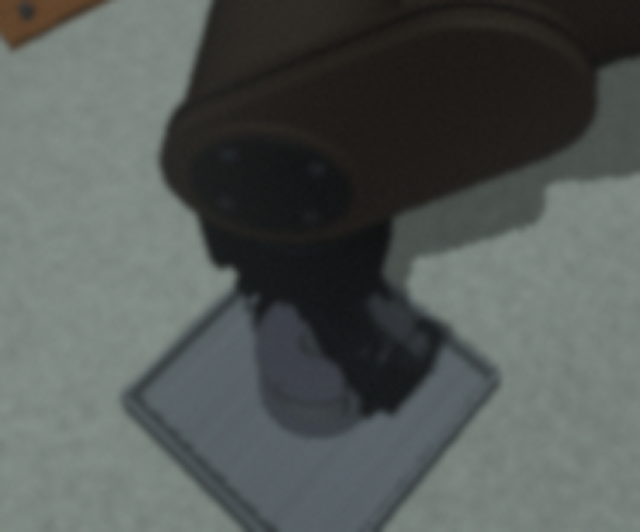

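Request:
jog_arm(motion="1 0 0 2 -1 0.2 0; 1 0 0 3 0 0 0; 1 0 0 0 0 0 0")

```text
clock: 7.35
ee_pos: [0.4686, 0.3199, 0.0267]
tcp_rot: [0.002, 0.772, 0.636, 0.004]
wrist_force: [-0.6, 0.8, -3.8]
width: 0.0589
```

```bash
python3 - <<'E'
from st import *
s=sense(); M=show(s)
E
```

```text
t 7.35 tcp [468.6 319.9  26.7] toolx [0.1918 0.9814 0.0038] toolz [ 0.0082  0.0022 -1.    ] F [-0.6  0.8 -3.8] w 58.9
```

Request:
jog_arm(motion="1 0 0 3 0.2 -0.1 0; 1 0 0 3 0 0 0; 1 0 0 0 0 0 0")

```text
clock: 7.65
ee_pos: [0.4692, 0.3203, 0.0212]
tcp_rot: [0.001, 0.772, 0.636, 0.003]
wrist_force: [-0.6, 0.0, -3.5]
width: 0.0588
```

```bash
python3 - <<'E'
from st import *
s=sense(); M=show(s)
E
```

```text
t 7.65 tcp [469.2 320.3  21.2] toolx [0.1917 0.9815 0.0029] toolz [ 0.0058  0.0018 -1.    ] F [-0.6  0.  -3.5] w 58.8
```

Request:
jog_arm(motion="1 0 0 2 0.2 -0.1 0; 1 0 0 0 0 0 0")

```text
clock: 7.85
ee_pos: [0.4693, 0.3203, 0.0189]
tcp_rot: [0.0, 0.772, 0.636, 0.001]
wrist_force: [-0.8, 0.6, -3.2]
width: 0.0591
```

Request:
jog_arm(motion="1 0 0 1.5 0 0 0; 1 0 0 0 0 0 0")

```text
clock: 8.05
ee_pos: [0.4699, 0.3205, 0.0179]
tcp_rot: [0.0, 0.772, 0.636, 0.001]
wrist_force: [-0.7, 1.0, -3.9]
width: 0.059
```

```bash
python3 - <<'E'
from st import *
s=sense(); M=show(s)
E
```

```text
t 8.05 tcp [469.9 320.5  17.9] toolx [0.1919 0.9814 0.0017] toolz [ 0.0026  0.0012 -1.    ] F [-0.7  1.  -3.9] w 59.0
```

Still hanging its full weight; a little lower.

Request:
jog_arm(motion="1 0 0 1.5 0.1 0 0; 1 0 0 0 0 0 0")

```text
clock: 8.25
ee_pos: [0.4703, 0.3207, 0.0181]
tcp_rot: [-0.0, 0.772, 0.636, 0.001]
wrist_force: [-0.6, 0.4, -3.0]
width: 0.0588
```

Request:
jog_arm(motion="1 0 0 1.5 0 0 0; 1 0 0 0 0 0 0")

```text
clock: 8.45
ee_pos: [0.4707, 0.321, 0.0179]
tcp_rot: [-0.0, 0.772, 0.636, 0.001]
wrist_force: [-1.1, -1.3, -3.6]
width: 0.0587
```

Request:
jog_arm(motion="1 0 -0.5 2.5 0 0 0; 1 0 0 1.5 0 0 0")

```text
clock: 8.65
ee_pos: [0.4708, 0.321, 0.0178]
tcp_rot: [-0.0, 0.772, 0.636, -0.0]
wrist_force: [-4.5, -2.6, 7.6]
width: 0.0589
```

Request:
jog_arm(motion="1 0 -0.5 1.5 0 0 0; 1 0 0 1.5 0 0 0")

```text
clock: 8.85
ee_pos: [0.4708, 0.321, 0.0178]
tcp_rot: [0.0, 0.772, 0.636, -0.001]
wrist_force: [-5.7, -3.0, 9.1]
width: 0.0594
```

Contact now (+8–9 N upwards). Release without moving, then rise.

Request:
jog_arm(motion="1 0 0 0 0 0 0; 0.3 0 0 0 0 0 0; -0.3 0 0 0 0 0 0; -1 0 0 0 0 0 0; -1 0 0 0 0 0 0; -1 0 0 0 0 0 0; -1 0 0 0 0 0 0")

```text
clock: 9.55
ee_pos: [0.4722, 0.3215, 0.018]
tcp_rot: [0.001, 0.772, 0.636, 0.001]
wrist_force: [0.1, 0.2, -0.3]
width: 0.0854
```

```bash
python3 - <<'E'
from st import *
s=sense(); M=show(s)
for n in ("wrist",):
    f=grab_frame(n)
    p=f["pixels"][:,:,::-1]
    cv2.imwrite(f"pics/j_{n}.png",cv2.resize(p,(640,int(640*p.shape[0]/p.shape[1])),interpolation=cv2.INTER_CUBIC))
E
```

```text
t 9.55 tcp [472.2 321.5  18. ] toolx [1.909e-01 9.816e-01 2.000e-04] toolz [ 2.1e-03 -2.0e-04 -1.0e+00] F [ 0.1  0.2 -0.3] w 85.4
```

View pics/j_wrist.png

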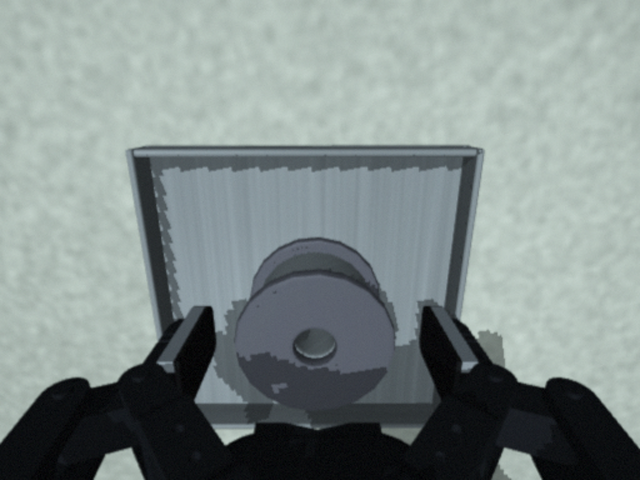

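Request:
jog_arm(motion="-1 0 -1 -8 0 0 0; -1 0 0 -10 0 0 0; -1 0 0 -15 0 0 0; -1 0 0 -20 0 0 0; -1 0 0 -30 0 0 0; -1 0 0 -35 0 0 0; -1 0 0 -30 0 0 0; -1 0 0 -10 0 0 0; -1 0 0 0 0 0 0")

```text
clock: 10.5
ee_pos: [0.4714, 0.3222, 0.1909]
tcp_rot: [0.002, 0.772, 0.636, 0.004]
wrist_force: [0.3, -0.8, -0.9]
width: 0.0855
```

```bash
python3 - <<'E'
from st import *
s=sense(); M=show(s)
for n in ("wrist","side"):
    f=grab_frame(n)
    p=f["pixels"][:,:,::-1]
    cv2.imwrite(f"pics/k_{n}.png",cv2.resize(p,(640,int(640*p.shape[0]/p.shape[1])),interpolation=cv2.INTER_CUBIC))
E
```

```text
t 10.5 tcp [471.4 322.2 190.9] toolx [0.1906 0.9817 0.0045] toolz [ 0.0088  0.0029 -1.    ] F [ 0.3 -0.8 -0.9] w 85.5
```

View pics/k_wrist.png

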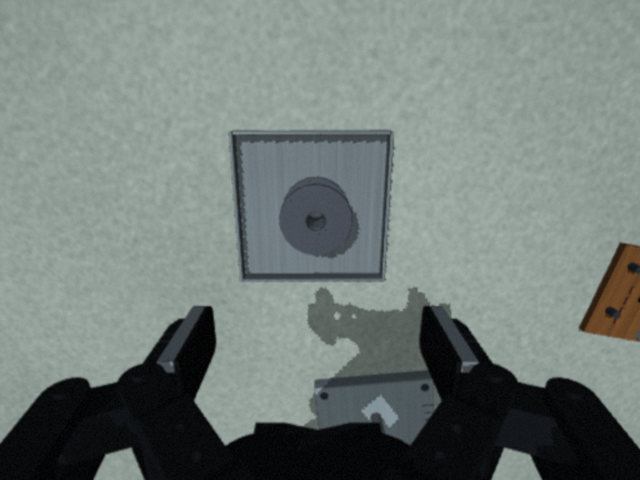

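View pics/k_side.png

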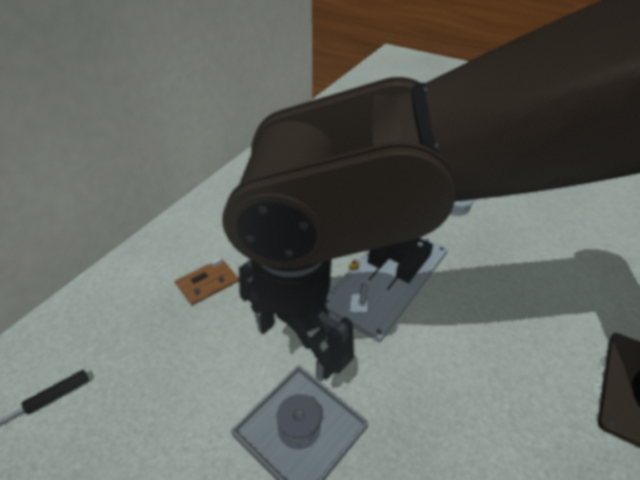

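Request:
jog_arm(motion="-1 0 0 0 0 0 -2.8; -1 0 0 0 0 0 -2.7; 0 -20 2 0 0 0 0; 1 -45 4.4 0 0 0 0; 1 -45 4.4 0 0 0 0; 1 -45 4.4 0 0 0 0; 1 -45 4.4 0 0 0 0; 1 -45 4.4 0 0 0 0; 1 -45 4.4 0 0 0 0; 1 -45 4.4 0 0 0 0; 1 -20 2 0 0 0 0; 1 0 0 0 0 0 0")

```text
clock: 11.8
ee_pos: [0.4577, -0.0481, 0.1611]
tcp_rot: [-0.014, 0.737, 0.675, -0.016]
wrist_force: [-0.6, 0.1, -0.5]
width: -0.0
```

```bash
python3 - <<'E'
from st import *
s=sense(); M=show(s)
E
```

```text
t 11.8 tcp [457.7 -48.1 161.1] toolx [ 0.0877  0.9961 -0.0055] toolz [-0.0424 -0.0018 -0.9991] F [-0.6  0.1 -0.5] w -0.0
```

Request:
jog_arm(motion="1 -20 5 0 -0.8 0 0.2; 1 -25 6 0 -0.6 0 0.2; 1 -25 6 0 -0.4 0 0; 1 -18 4 0 -0.2 0 0; 1 0 0 0 0 0 0; 1 0 0 0 0 0 0")

```text
clock: 12.4
ee_pos: [0.4652, -0.1335, 0.1497]
tcp_rot: [-0.011, 0.739, 0.673, -0.007]
wrist_force: [-0.2, 0.6, -0.8]
width: -0.0005
```

```bash
python3 - <<'E'
from st import *
import pickle
s=sense(); M=show(s); f=grab_frame("wrist"); pickle.dump((f,s),open("l.pkl","wb"))
p=f["pixels"][:,:,::-1]
cv2.imwrite("pics/l.png",cv2.convertScaleAbs(cv2.resize(p,(768,576),interpolation=cv2.INTER_CUBIC),alpha=1.5))
E
```

```text
t 12.4 tcp [ 465.2 -133.5  149.7] toolx [0.0932 0.9956 0.0045] toolz [-0.0249  0.0069 -0.9997] F [-0.2  0.6 -0.8] w -0.5
```

View pics/l.png

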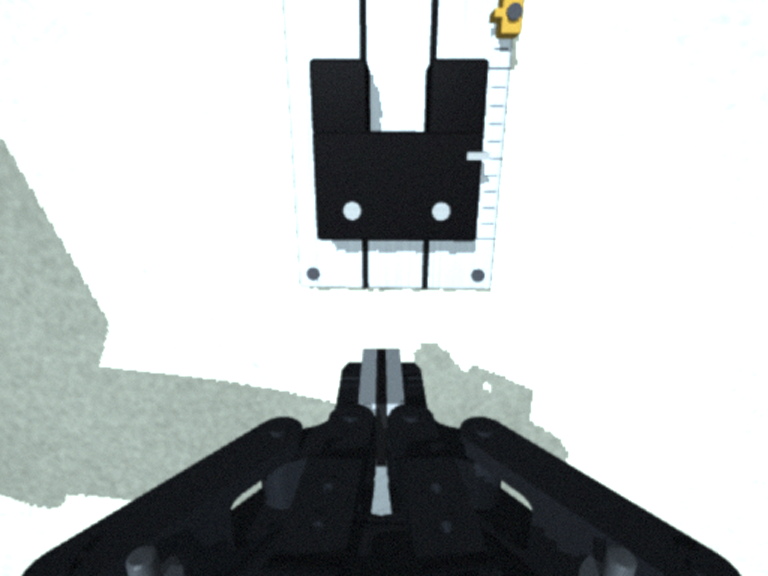

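```bash
python3 - <<'E'
import pickle,cv2
f,s=pickle.load(open("l.pkl","rb"))
p=f["pixels"][:,:,::-1]
cv2.imwrite("pics/l1.png",cv2.resize(p[0:135,265:365],None,fx=5.8,fy=4.4,interpolation=cv2.INTER_CUBIC))
E
```

```text
(no output)
```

View pics/l1.png

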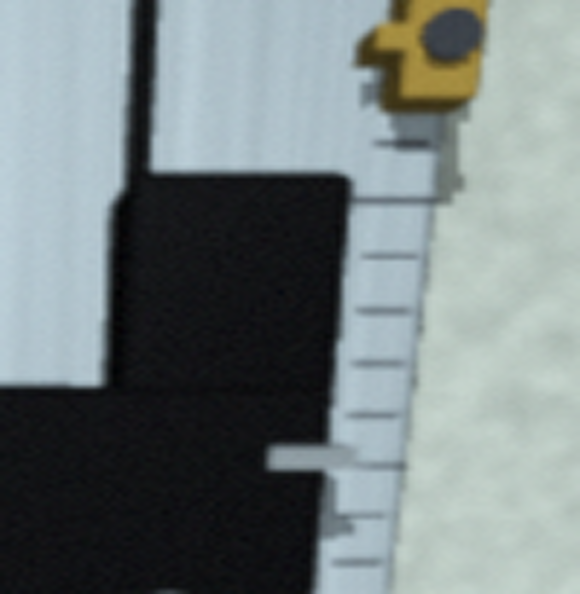

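```bash
cat > stand.py <<'E'
from h import *
P0=np.array([.4834,-.0150]); TH=-.0953
def loc(w,P0=P0,TH=TH):
    c,s=np.cos(TH),np.sin(TH); d=np.asarray(w)[...,:2]-P0; return np.stack([c*d[...,0]+s*d[...,1],-s*d[...,0]+c*d[...,1]],-1)*1e3
def glob(l):
    c,s=np.cos(TH),np.sin(TH); x,y=l; return P0+np.array([c*x-s*y,s*x+c*y])/1e3
E
python3 - <<'E'
from stand import *
import pickle
np.set_printoptions(precision=2,suppress=True)
f,s=pickle.load(open("l.pkl","rb")); T=cam(f,s)
B=lambda p:np.array([p],float)/[5.8,4.4]+[265,0]
L=lambda px,z:loc(unproj(px,z,f,T))[0]
print("cam",loc(T[:3,3]),T[2,3],"tcp",loc(s["ee_pos"]))
for z in (.026,.03): print("clip tooth",z,L(B([365,37]),z))
print("tooth outer",L(B([355,456]),.034),"inner top",L(B([270,460]),.0485))
print("fork rear",L(np.array([[395,239]])/1.5,.0485),"notch",L(np.array([[398,131]])/1.5,.0485),L(np.array([[398,131]])/1.5,.0165))
print("deck rear corners",L(np.array([[301,289]])/1.5,.016),L(np.array([[490,290]])/1.5,.016))
E
```

```text
cam [ -3.5  -37.74] 0.2926104656586169 tcp [  -6.84 -119.65]
clip tooth 0.026 [48.89 25.66]
clip tooth 0.03 [48.11 24.71]
tooth outer [ 51.87 -47.42] inner top [ 37.02 -47.64]
fork rear [ -1.39 -93.3 ] notch [ -0.61 -34.59] [ -0.23 -34.18]
deck rear corners [ -64.69 -136.09] [  63.4  -135.19]
```

Request:
jog_arm(motion="1 -3 4 5 -1.1 -0.3 0; 1 0 2 15 0 0 0; 1 0 0 15 0.1 0 0; 1 0 0 15 0.1 0 0; 1 0 0 15 0.1 0 0; 1 0 0 0 0 0 0", squeeze=60)

```text
clock: 13.05
ee_pos: [0.4706, -0.1311, 0.0802]
tcp_rot: [-0.003, 0.737, 0.676, -0.003]
wrist_force: [0.1, 0.1, 0.4]
width: -0.0
```

```bash
python3 - <<'E'
from st import *
from stand import loc
s=sense(); M=show(s); print(loc(s["ee_pos"]))
E
```

```text
t 13.05 tcp [ 470.6 -131.1   80.2] toolx [ 8.500e-02  9.964e-01 -4.000e-04] toolz [-8.2e-03  3.0e-04 -1.0e+00] F [0.1 0.1 0.4] w -0.0
[  -1.69084733 -116.74682991]
```

Request:
jog_arm(motion="1 -3 1 8 -0.3 0 0.3; 1 -2 0.5 13 0.1 0 0.3; 1 0 0 13 0.1 0 0; 1 0 0 13 0.1 0 0; 1 0 0 5 0 0 0; 1 0 0 0 0 0 0")

```text
clock: 13.65
ee_pos: [0.4724, -0.1359, 0.0247]
tcp_rot: [-0.002, 0.74, 0.673, -0.002]
wrist_force: [0.0, 0.6, 0.3]
width: -0.0004
```

```bash
python3 - <<'E'
from st import *
from stand import loc
import pickle
s=sense(); M=show(s); print(loc(s["ee_pos"]))
f=grab_frame("wrist"); pickle.dump((f,s),open("m.pkl","wb"))
p=f["pixels"][:,:,::-1]
cv2.imwrite("pics/m.png",cv2.convertScaleAbs(cv2.resize(p,(768,576),interpolation=cv2.INTER_CUBIC),alpha=1.2))
E
```

```text
t 13.65 tcp [ 472.4 -135.9   24.7] toolx [ 0.095   0.9955 -0.0011] toolz [-5.8e-03 -6.0e-04 -1.0e+00] F [0.  0.6 0.3] w -0.4
[   0.53442907 -121.4089069 ]
```

View pics/m.png

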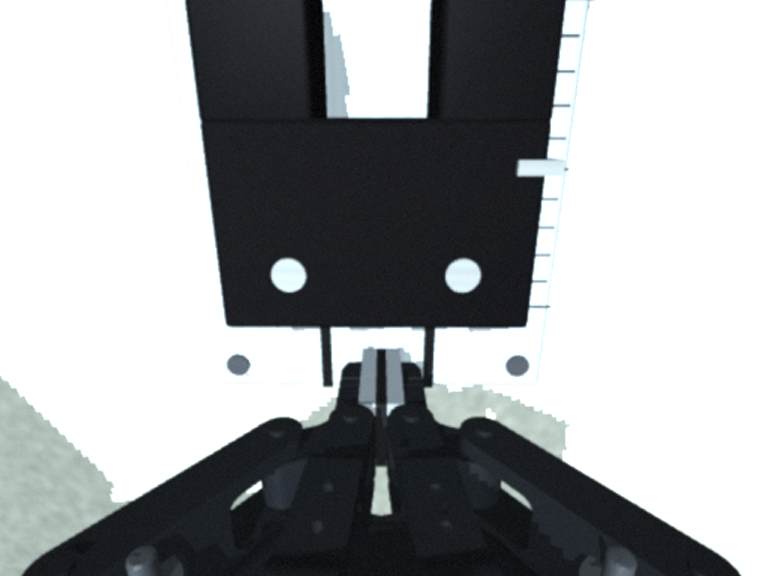

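Request:
jog_arm(motion="1 8 0 -1 0 0 0; 1 8 0 0 0 0 0; 1 8 0 0 0 0 0; 1 8 0 0 0 0 0; 1 8 0 0 0 0 0; 1 8 0 0 0 0 0; 1 0 0 0 0 0 0")

```text
clock: 14.4
ee_pos: [0.4778, -0.0914, 0.0273]
tcp_rot: [0.007, 0.737, 0.676, -0.007]
wrist_force: [0.1, 0.6, 0.7]
width: -0.0001
```

```bash
python3 - <<'E'
from st import *
from stand import loc
s=sense(); M=show(s); print(loc(s["ee_pos"]))
E
```

```text
t 14.4 tcp [477.8 -91.4  27.3] toolx [ 0.086   0.9961 -0.0199] toolz [-0.0021 -0.0198 -0.9998] F [0.1 0.6 0.7] w -0.1
[  1.67124645 -76.58571447]
```

Request:
jog_arm(motion="1 8 -0.3 0 0 0.5 0.3; 1 8 0 0 0 0.4 0.2; 1 8 0 0 0 0.2 0; 1 6 0 0 0 0.1 0; 1 0 0 0 0 0 0")

```text
clock: 14.9
ee_pos: [0.4804, -0.0652, 0.0275]
tcp_rot: [0.005, 0.737, 0.675, -0.004]
wrist_force: [0.6, -0.9, -0.2]
width: -0.0
```

```bash
python3 - <<'E'
from st import *
from stand import loc
import pickle
s=sense(); M=show(s); print(loc(s["ee_pos"]))
f=grab_frame("wrist"); pickle.dump((f,s),open("n.pkl","wb"))
p=f["pixels"][:,:,::-1]
cv2.imwrite("pics/n.png",cv2.convertScaleAbs(cv2.resize(p,(768,576),interpolation=cv2.INTER_CUBIC),alpha=1.0))
E
```

```text
t 14.9 tcp [480.4 -65.2  27.5] toolx [ 0.0878  0.9961 -0.0123] toolz [ 0.002  -0.0125 -0.9999] F [ 0.6 -0.9 -0.2] w -0.0
[  1.77157724 -50.23962405]
```

View pics/n.png

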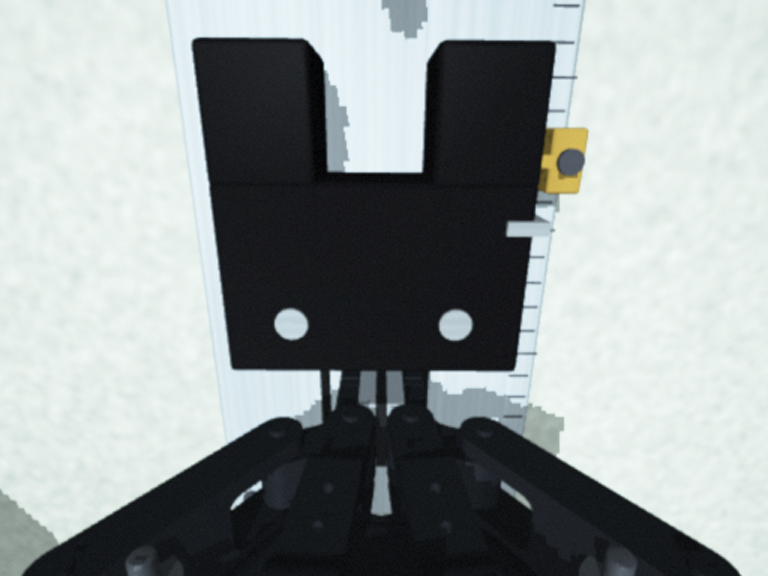

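```bash
python3 - <<'E'
import pickle
from stand import *
np.set_printoptions(precision=2,suppress=True)
f,s=pickle.load(open("n.pkl","rb")); T=cam(f,s)
p=f["pixels"][:,:,::-1]
cv2.imwrite("pics/n1.png",cv2.resize(p[75:170,325:405],None,fx=7,fy=6.2,interpolation=cv2.INTER_CUBIC))
L=lambda px,z:loc(unproj(np.array([px])/1.5,z,f,T))[0]
print("cam",loc(T[:3,3]))
print("clip rear/front top",L([565,193],.030),L([570,128],.030))
print("tooth top outer",L([550,221],.034),L([550,235],.034),"inner top",L([508,222],.0485),L([508,237],.0485))
print("fork rear",L([375,369],.0485), "fork front",L([500,41],.0485))
E
```

```text
cam [ 0.59 34.05]
clip rear/front top [59.79 15.39] [58.36 34.87]
tooth top outer [54.66  7.15] [55.29  2.63] inner top [37.03  9.65] [37.5   5.32]
fork rear [ -0.29 -37.99] fork front [30.21 54.84]
```

View pics/n1.png

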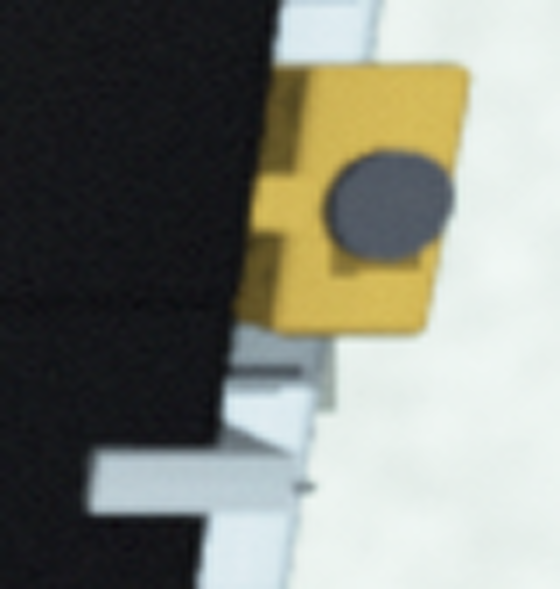

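Request:
jog_arm(motion="1 4 -0.3 0 0 0.3 0.2; 1 4 0 0 0 0.2 0.1; 1 4 0 0 0 0.1 0; 1 0 0 0 0 0 0")

```text
clock: 15.35
ee_pos: [0.4813, -0.056, 0.0277]
tcp_rot: [0.005, 0.738, 0.674, -0.002]
wrist_force: [0.1, 0.1, 0.7]
width: -0.0002
```

```bash
cat > m.py <<'E'
from st import *
from stand import loc
import pickle,sys
n=sys.argv[1]
s=sense(); M=show(s); print(loc(s["ee_pos"]))
f=grab_frame("wrist"); pickle.dump((f,s),open(n+".pkl","wb"))
p=f["pixels"][:,:,::-1]
c0,r0=int(sys.argv[2]),int(sys.argv[3])
cv2.imwrite(f"pics/{n}.png",cv2.resize(p[r0:r0+95,c0:c0+110],None,fx=6,fy=6,interpolation=cv2.INTER_CUBIC))
E
python3 m.py o 300 75
```

```text
t 15.35 tcp [481.3 -56.   27.7] toolx [ 0.0901  0.9959 -0.0087] toolz [ 0.0039 -0.0091 -1.    ] F [0.1 0.1 0.7] w -0.2
[  1.81612874 -40.98731309]
```

View pics/o.png

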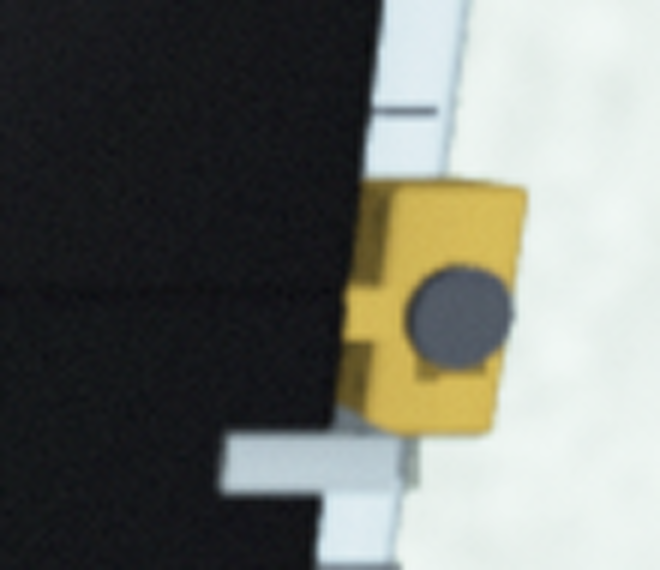

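```bash
cat > d.py <<'E'
import pickle,sys
from stand import *
np.set_printoptions(precision=2,suppress=True)
n,c0,r0=sys.argv[1],int(sys.argv[2]),int(sys.argv[3])
a=[float(x) for x in sys.argv[4:]]  # tooth x,y ; clip tooth x,y ; block ytop, ybot
f,s=pickle.load(open(n+".pkl","rb")); T=cam(f,s)
L=lambda px,z:loc(unproj(np.array([px])/6+[c0,r0],z,f,T))[0]
print("cam",loc(T[:3,3]))
for z in (.044,.0485): print("tooth",z,L(a[:2],z))
print("clip tooth",L(a[2:4],.030),"block",L([a[6],a[4]],.03),L([a[7],a[5]],.03))
E
python3 d.py o 300 75 310 462 360 314 181 434 450 430
```

```text
cam [ 0.6  42.79]
tooth 0.044 [44.64 16.  ]
tooth 0.0485 [43.06 16.96]
clip tooth [52.12 25.01] block [57.83 35.25] [59.08 15.38]
```

Request:
jog_arm(motion="1 3 -0.3 0 0 0.2 0.1; 1 3 0 0 0 0.1 0.1; 1 0 0 0 0 0 0")

```text
clock: 15.7
ee_pos: [0.4818, -0.0517, 0.0279]
tcp_rot: [0.005, 0.739, 0.674, -0.001]
wrist_force: [0.3, -1.2, 0.0]
width: 0.0001
```

```bash
python3 m.py p 300 85
```

```text
t 15.7 tcp [481.8 -51.7  27.9] toolx [ 0.092   0.9957 -0.0076] toolz [ 0.0053 -0.0081 -1.    ] F [ 0.3 -1.2  0. ] w 0.1
[  1.89651532 -36.72051659]
```

View pics/p.png

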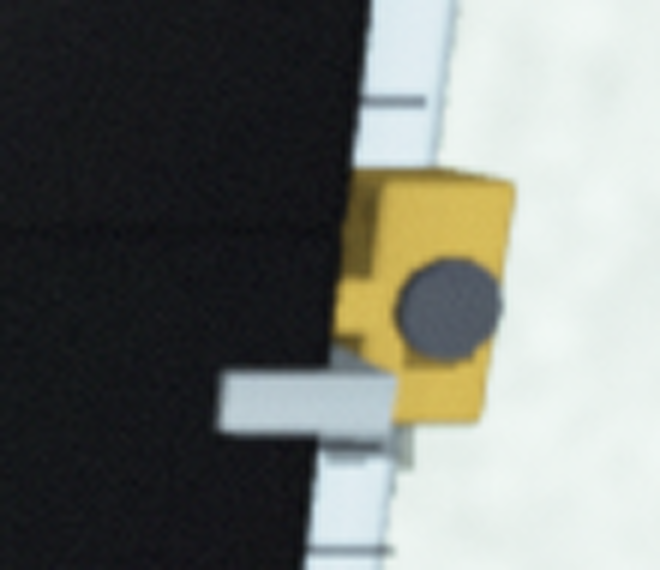

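```bash
python3 d.py p 300 85 310 402 350 308 175 422 440 430
```

```text
cam [ 0.65 46.9 ]
tooth 0.044 [44.91 20.1 ]
tooth 0.0485 [43.33 21.06]
clip tooth [52.17 24.83] block [57.98 35.3 ] [59.96 15.48]
```

Request:
jog_arm(motion="1 2 -0.3 0 -0.2 0.1 0; 1 1.8 0 0 0 0.1 0; 1 0 0 0 0 0 0")

```text
clock: 16.05
ee_pos: [0.4821, -0.0497, 0.028]
tcp_rot: [0.007, 0.738, 0.675, 0.001]
wrist_force: [1.0, -0.8, -1.2]
width: -0.0002
```

```bash
python3 m.py q 300 85
```

```text
t 16.05 tcp [482.1 -49.7  28. ] toolx [ 0.09    0.9959 -0.0082] toolz [ 0.0103 -0.0092 -0.9999] F [ 1.  -0.8 -1.2] w -0.2
[  1.99604921 -34.62475402]
```

View pics/q.png

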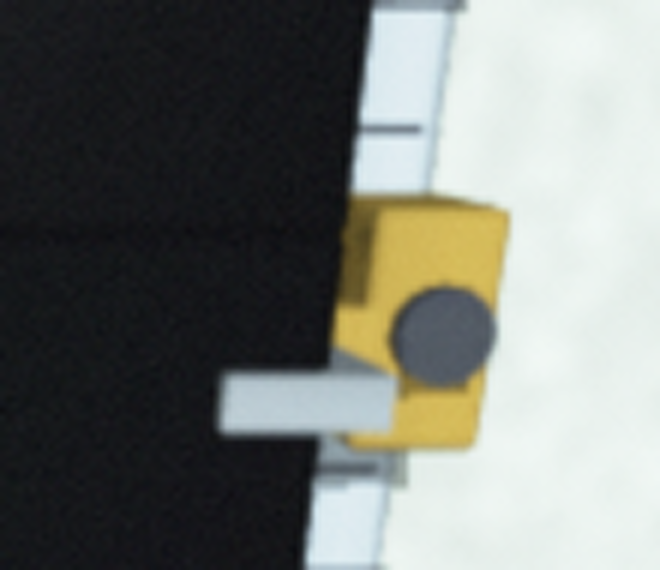

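```bash
python3 d.py q 300 85 310 403 350 332 204 448 440 420
```

```text
cam [-0.15 49.08]
tooth 0.044 [44.91 22.17]
tooth 0.0485 [43.29 23.13]
clip tooth [52.48 25.05] block [58.37 35.25] [59.55 15.42]
```

Request:
jog_arm(motion="1 1.5 0 0 0 0 0; 1 1.2 0 0 0 0 0; 1 0 0 0 0 0 0")

```text
clock: 16.4
ee_pos: [0.4822, -0.0485, 0.0281]
tcp_rot: [0.008, 0.737, 0.675, -0.001]
wrist_force: [0.4, -2.6, -2.0]
width: -0.0002
```

```bash
python3 m.py r 300 85
```

```text
t 16.4 tcp [482.2 -48.5  28.1] toolx [ 0.0878  0.9961 -0.0123] toolz [ 0.01   -0.0132 -0.9999] F [ 0.4 -2.6 -2. ] w -0.2
[  2.00181606 -33.50546616]
```

View pics/r.png

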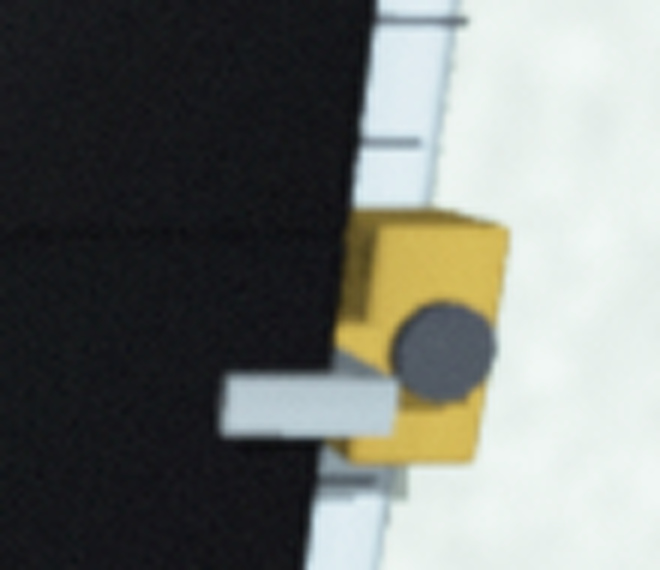

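```bash
python3 d.py r 300 85 310 405 350 348 220 462 440 420
```

```text
cam [-0.33 50.78]
tooth 0.044 [44.75 23.33]
tooth 0.0485 [43.13 24.32]
clip tooth [52.47 25.01] block [58.32 35.28] [59.57 15.51]
```

Request:
jog_arm(motion="1 -4 0 0 0 0 0; 1 -8 0 0 0 0.4 0; 1 -8 0 0 -0.3 0.4 0.3; 1 0 0 -15 0 0 0; 1 -2 0 -20 0 0 0; 1 0 0 -20 0 0 0; 1 0 0 0 0 0 0; 1 0 0 0 0 0 0")

```text
clock: 17.25
ee_pos: [0.4791, -0.0724, 0.0849]
tcp_rot: [0.003, 0.741, 0.672, 0.01]
wrist_force: [0.2, 0.4, -0.1]
width: -0.0002
```

```bash
python3 m.py s 295 75; python3 - <<'E'
import pickle,cv2
f,s=pickle.load(open("s.pkl","rb")); cv2.imwrite("pics/s_full.png",f["pixels"][:,:,::-1])
E
```

```text
t 17.25 tcp [479.1 -72.4  84.9] toolx [0.0978 0.9952 0.0102] toolz [ 0.0185  0.0084 -0.9998] F [ 0.2  0.4 -0.1] w -0.2
[  1.16537692 -57.5219182 ]
```

View pics/s_full.png

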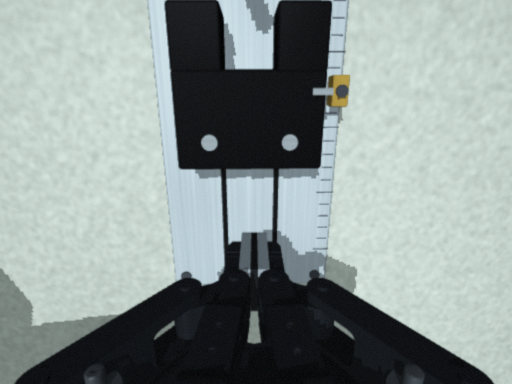

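View pics/s.png

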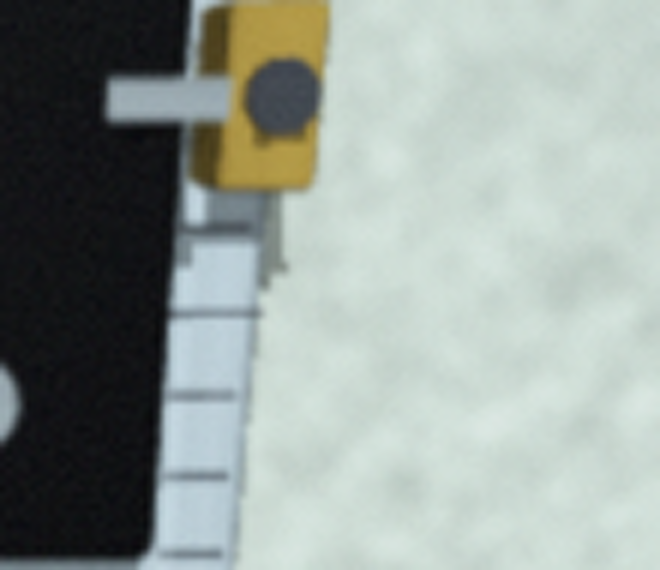

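```bash
python3 d.py s 295 75 165 99 230 97 2 189 280 265; python3 - <<'E'
from plant import *
import cv2
for n in("side","scene"):
    p=grab_frame(n)["pixels"][:,:,::-1]; cv2.imwrite(f"pics/t_{n}.png",cv2.resize(p,(760,570),interpolation=cv2.INTER_CUBIC))
E
```

```text
cam [-1.26 23.58]
tooth 0.044 [43.72 24.54]
tooth 0.0485 [42.62 24.52]
clip tooth [54.24 24.81] block [58.82 34.49] [58.97 15.13]
```

View pics/t_side.png

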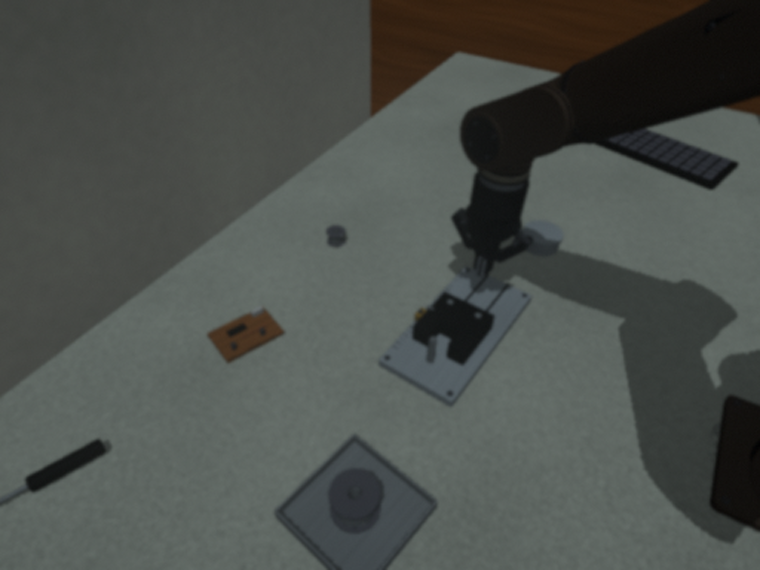

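View pics/t_scene.png

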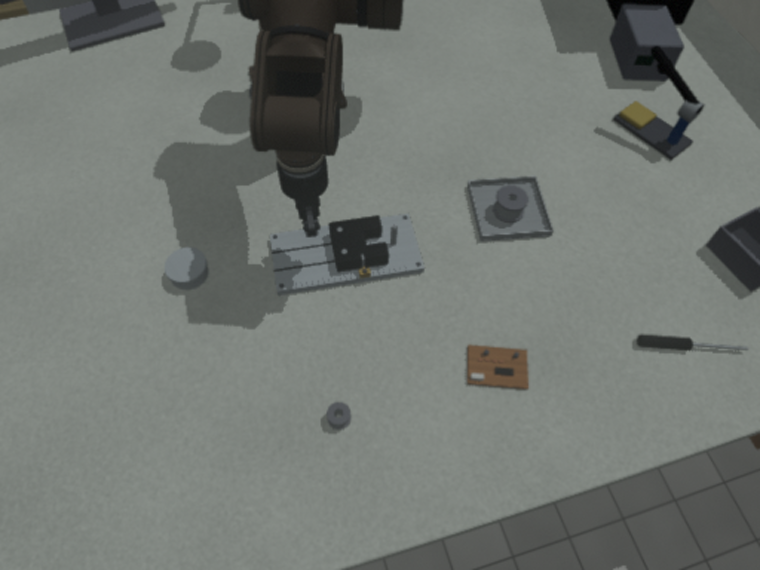

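```bash
python3 - <<'E'
from plant import *
print(hand_in())
E
```

```text
the job is handed in; nothing more can be done
None
```

I finished both parts and handed the job in at about 17.4 s on the robot clock. `hand_in()` gives no verdict, so what follows rests on my own last checks.

- **Big reel:** I gripped it across the top flange and lifted it clear of the post. I lowered it into the tray until the wrist felt the floor (about 9 N up), then opened the fingers. The last side and overall pictures show it standing upright near the middle of the tray.
- **Stop fork:** I pushed it about 72 mm in steps that got shorter, looking with the wrist camera between steps. The last picture was taken from almost straight above the teeth. It puts the fork's tooth at 24.5 mm and the clip's tooth at 24.8 mm along the stand, so about 0.3 mm short of the mark. The limit is 3 mm either way.
- **Bystanders:** the arm never went near the tin, the board or the small reel. They look unmoved in the last pictures, though I did not measure them.
- **Arm:** it was clear of everything at hand-in, with the fingertips about 85 mm above the table.

**Disagreement:** earlier, slanted views gave the gap as anywhere from 0.7 to 2 mm, depending on the height I assumed for the top of the tooth. The overhead view hardly depends on that height, so I went by that one.

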